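# Lids from the sprung holder onto two canisters

### The arm

A 6-joint arm with a two-finger parallel gripper is mounted at the origin on a cart in front of the work surface, level with it; the furniture and walls round the work are solid. World frame = base frame: x ahead of the robot, y to its left, z up, the work surface at z = 0. Lengths are in m, angles in rad, forces in N, time in s.
With the tool pointing down it reaches from about 0.375 to 0.9 m from the base axis. Payload 3.1 kg.
Tool frame: the origin (TCP) lies on the centre line of the jaws, within the pads' length; the fingertips stand 25 mm ahead of it and the grasp point (between the pads) lies 6 mm ahead of it (manip.tip_extent is the distance from the TCP to the fingertips, in m); z points along the fingers, y is the line along which they close (so a half turn about z gives the same grasp; the last joint's range is limited). The gripper opens to 85 mm and grips with 20 to 120 N. Pads are 22 mm wide; open, the fingers measure 114 mm over their backs; the gripper's body (76 mm by 85 mm) begins 54 mm behind the grasp point. The pads swing forward as they close: fully open they stand 13 mm farther back than shut.
Start: joints at [1.067, 0.527, 1.433, -0, 1.181, -0.178], TCP at [0.199, 0.592, 0.256] pointing down, gripper open.
Joint ranges: [-3.08, 3.08], [-0.75, 2.2], [0.22, 2.44], [-1.43, 4.57], [0, 2.65], [-2.85, 2.85]. Speed limits (rad/s): [2.79, 2.79, 3.14, 3.14, 3.14, 3.14].

### API

Orientations are given as a unit quaternion [x, y, z, w].
In Python, from station import readout, imaging, order, manip gives the robot as it stands.
- The arm moves only by the tool move_arm, never from a script. Its argument "rows" is a list of rows, each a list of 7 numbers: the turn, a rotation vector about the tool's x, y, z in degrees, then the shift along the tool's x, y, z in mm, then the closure, from 0 (fully open) to 1 (shut). A call has 1 to 12 rows; each row is the pose to reach, as a shift and turn from the pose commanded when the call began, along the tool's axes at that moment; what a row does not reach only later rows make up. A row lasts 1/12 s, in which the tool goes at most 41.7 mm and 7.16 degrees, less where a joint would pass 70% of its speed; a pose out of reach is approached as far as the arm can. A call with a gripper value outside its range is refused whole. The fingers move at their own pace and stop on an object; "squeeze" is the grip in N (left out, the last holds). Time passes only in rows, so rows that repeat a pose let the fingers close. It gives the time, the measured TCP pose, the force, the opening and the grip force at its end, in the units of the state.
- readout.sense(): the state, without advancing time (a new reading comes with each control period).
- imaging.snapshot(name): name is "scene" or "side" or "wrist"; returns a dict with "img" (400x640x3 uint8, red, green, blue), "z_map" (400x640 float32, m along the optical axis (not along the pixel's ray), 0 where there is no reading), "fovy" (degrees; the focal length in pixels is half the picture's height over the tangent of half this angle, whatever the lens; pixels are square), "cx", "cy" (the principal point, pixels), "rvec" (rotation vector, rad) and "tvec" (3), from world to camera coordinates, as OpenCV has them. Camera axes: x right, y down, z forward; pixel columns grow to the right and rows downward; lengths in m; the calibration is good to about 2 mm. The wrist camera is an equidistant fisheye: a pixel r from the principal point sees the ray r / f radians off the axis. A picture is of the moment at which its call begins.
- order.sign_off(): hands the job in; it is judged then, once.
The state is a dict: "t": time; "q": joint angles; "qd": joint speeds; "tau": joint torques, N m; "tcp_pos": TCP position; "tool_rot": TCP orientation; "force": force on the tool from outside, world axes, zero at the start; "ft_torque": the same for the moment, N m; "finger_gap": opening from 0.0 (shut) to 1.0 (fully open); "gripper_force": force on a finger pad.
Only numpy, scipy, OpenCV 4.12 (cv2) and the standard library are available. Lean on these libraries where they do the work, as an engineer would, in place of code of your own. Each camera call takes 0.05 s, during which the arm holds its last target. There are 200 camera calls.

### The job

Close the two open canisters: draw the top lid up out of the spring-loaded lid holder and set it level on either of them with its collar fully home in the mouth, then let the next lid rise and do the same with it on the other one. Leave the third lid in the holder, and leave the canisters upright and the other things where they stand.

Things in the scene. Friction and masses are not known exactly. Their poses are not given: they have to be found in the camera images.
- lid_a: Top lid in the holder at the start. Round wooden lid, 0.12 kg: disc 100 mm across, 6 mm thick; on top a round knob 22 mm across, 16 mm tall (its top 22 mm above the origin); below, a hollow collar 80 mm across (74 mm at its lower end) reaching 19 mm under the disc. Origin on the lid's axis at the underside of the disc, which comes to rest on a canister's rim; z up.
- lid_b: Lid just like lid_a (same sizes, same origin). At the start the middle one in the holder, 25 mm below the top one: each lid's collar stands on the disc of the lid below, round that lid's knob.
- lid_c: Lid just like lid_a (same sizes, same origin). At the start the lowest one in the holder, where it shall remain.
- holder_axis (a point): Centre of the spring-loaded lid holder at worktop height, z up. The holder is fixed to the worktop: round wooden base 136 mm across, 12 mm high, and four steel posts that guide the stack of lids, which stands on a round plate on a visible coil spring.
- holder_top (a point): Centre of the thin steel ring that joins the holder's posts, at its top, 114 mm above the worktop; ring 109 mm inside, 121 mm outside. The top lid's disc lies about level with the ring, its knob free above; a lid is drawn out straight up, and its collar is clear of the ring after about 30 mm.
- holder_plate (a joint): Height of the sprung plate, m, upward positive: about 0 with three lids on it, 0.025 with two, 0.050 with one. On taking a lid the stack rises 25 mm in about half a second, and the next lid stands where the last one stood (within 8 mm). The spring is weak (47 N/m): pressing pushes the stack down 12 mm at most.
- tall_canister: Tall open white round canister, 96 mm across, 100 mm high, wall 4 mm, so the mouth is 88 mm across; loose, about 0.5 kg. Origin at the centre of its underside, z up.
- tall_rim (a point): Centre of the tall canister's open mouth, at the height of its rim.
- low_canister: Low open white round canister, 96 mm across, 65 mm high, wall 4 mm, so the mouth is 88 mm across; loose, about 0.5 kg. Origin at the centre of its underside, z up.
- low_rim (a point): Centre of the low canister's open mouth, at the height of its rim.
- closed_canister: Bystander: white round canister, 96 mm across, 85 mm high, wall 4 mm, so the mouth is 88 mm across; loose, about 0.5 kg. It already has such a lid on, which is fixed to it. Origin at the centre of its underside. The three canisters stand in any order.
- spice_jar: Bystander: spice jar with a screw cap, 45 mm across, 106 mm high, origin at the centre of its underside.
- timer: Bystander: round wind-up kitchen timer, 68 mm across, 53 mm high, origin at the centre of its underside.
- dropper_bottle: Bystander: small bottle, 32 mm across, 87 mm high, origin at the centre of its underside.
Mind the look-alikes: they are no part of the job. What is shaped like the low_canister but blue is not meant.

How it is judged:
By the outcome, as a careful person would: the job done as asked, in the order asked, and still so for the second after the job is handed in, with the robot touching nothing.
It also fails if it takes over 59 s, if anything falls off the work surface, if the arm or the gripper's body presses on something with over 40 N, if the wrist force passes 120 N, or if a joint passes its speed limit or range.

## Working session

There is one attempt and no reset: what is moved stays moved. The work goes in short steps, Python scripts to look and compute and a tool call to move; the robot and the scene stay as the last step left them, time stands still between calls to the robot, and variables do not carry over. Pictures are saved under pics/ and viewed, at most 10 in all, crops included, and the job is handed in when it is done.

Besides the shell and the picture viewer there is one more tool, called after "Emit:" as name(argument=value, ...), one argument or row to a line, values as JSON. move_arm: Moves the arm, as the interface text tells. Its arguments: {"type":"object","properties":{"rows":{"type":"array"},"squeeze":{"type":"number"}},"required":["rows"]}

```bash
ls; mkdir -p pics
cat > h.py <<'E'
import numpy as np, cv2
from scipy.spatial.transform import Rotation as R
from station import readout, imaging, order, manip
def cloud(s):
    H,W=s["z_map"].shape; f=H/2/np.tan(np.radians(s["fovy"])/2)
    v,u=np.mgrid[:H,:W]; z=s["z_map"]
    X=np.stack([(u-s["cx"])/f*z,(v-s["cy"])/f*z,z],-1)
    M=R.from_rotvec(np.ravel(s["rvec"])).as_matrix()
    return (X-np.ravel(s["tvec"]))@M
def save(s,n): cv2.imwrite(n,s["img"][...,::-1])
E
python3 - <<'E'
from h import *
st=readout.sense(); print(st)
a=imaging.snapshot("scene"); b=imaging.snapshot("side")
import pickle; pickle.dump((a,b),open("ab.pkl","wb"))
save(a,"pics/scene.png"); save(b,"pics/side.png")
for s in(a,b): print(s["fovy"],s["rvec"],s["tvec"])
E
```

```text
pics
{'t': 0.0, 'q': array([ 1.06748994e+00,  5.28471589e-01,  1.43392774e+00, -3.58242519e-05,
        1.18138049e+00, -1.78511193e-01]), 'qd': array([-0.00048215, -0.00031886,  0.00172046,  0.00093846, -0.00163358,
       -0.0002804 ]), 'tau': array([-3.91332997e-04, -4.42336786e+01, -1.78028351e+01, -1.67706944e-04,
        8.26024421e-03,  1.31818439e-05]), 'tcp_pos': array([0.19910455, 0.59172836, 0.25532213]), 'tool_rot': array([ 1.61677894e-01,  9.86842978e-01, -1.03618724e-03, -3.50022451e-04]), 'force': array([-0.771491  , -0.24225682,  0.28395296]), 'ft_torque': array([-0.0003872 , -0.01014333,  0.00503207]), 'gripper_force': 0.0, 'finger_gap': 0.9993674723397048}
45.33313617600129 [ 1.90091985 -0.68777112  0.44154935] [-0.34132253  0.24353997  1.0653524 ]
42.86044201924793 [ 2.30178055  0.04700972 -0.01941383] [-0.5361868   0.11336206  1.4857889 ]
```

View pics/scene.png

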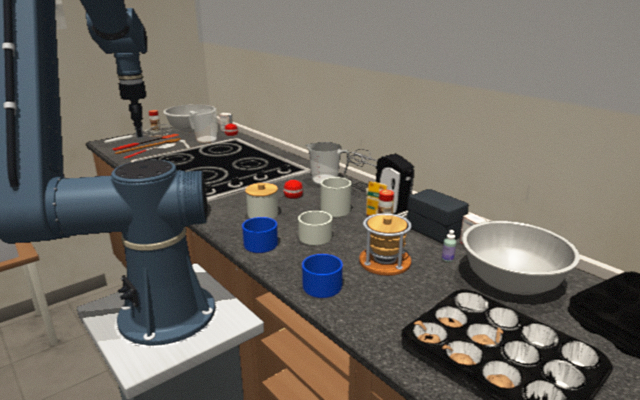

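View pics/side.png

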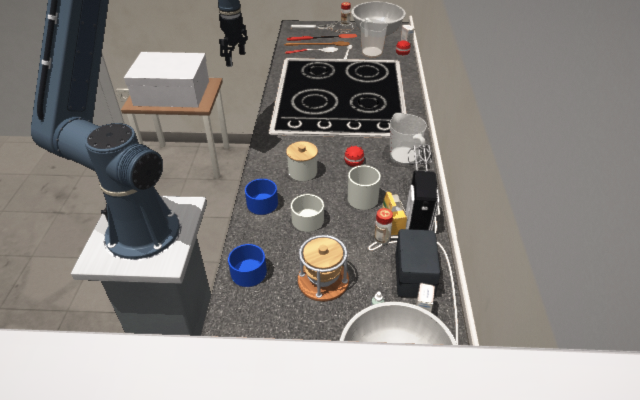

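Scene and side views: the lid holder is at scene (387,240) and side (323,262). The look-alikes are:
- **Open white:** tall at scene (335,196) and low at (315,227); side (364,187) and (307,212).
- **Closed white, lidded:** scene (262,200), a bystander.
- **Blue decoys:** scene (260,235) and (322,275), not meant.

The only free lids are in the holder.

```bash
cat >> h.py <<'E'
from scipy.optimize import least_squares
def circ(p):
    g=lambda c: np.hypot(p[:,0]-c[0],p[:,1]-c[1])-c[2]
    r=least_squares(g,[*p.mean(0)[:2],.048],loss="soft_l1",f_scale=.002)
    return r.x, np.sqrt(np.median(g(r.x)**2))
E
python3 - <<'E'
from h import *; import pickle
for s,P in zip(pickle.load(open("ab.pkl","rb")),[dict(tall=(335,196),low=(315,227),hold=(387,235),closed=(262,200)),dict(tall=(364,187),low=(307,212),hold=(323,255),closed=(302,160))]):
    C=cloud(s); im=s["img"].astype(int)
    for n,(u,v) in P.items():
        w=C[v-32:v+33,u-30:u+31].reshape(-1,3); c=im[v-32:v+33,u-30:u+31].reshape(-1,3)
        ok=(w[:,2]>.02)&(w[:,2]<.2); w=w[ok]; c=c[ok]
        wood=(c[:,0]-c[:,2]>50)&(c[:,0]>120); white=(abs(c[:,0]-c[:,2])<35)&(c.mean(1)>100)
        m=white if n in("tall","low") else wood
        q=w[m]; 
        med=np.median(q,axis=0); q=q[np.hypot(*(q-med)[:,:2].T)<.09]
        if n in("tall","low"):
            h=np.percentile(q[:,2],98); z0=h; q=q[(q[:,2]>h-.004)]
        else:
            h=np.percentile(q[:,2],99.5); k=q[q[:,2]>h-.004]; print(n,"knob",k.mean(0),h,len(k))
            q=q[(q[:,2]<h-.012)&(q[:,2]>h-.021)]
            print(" disc z",np.median(q[:,2]), "mid",(q.max(0)+q.min(0))/2, np.ptp(q,axis=0))
        print(n,circ(q),np.percentile(q[:,2],[2,50,98]),len(q))
s=imaging.snapshot("side")["img"]
cv2.imwrite("pics/crop.png",cv2.resize(s[130:330,220:440,::-1],None,fx=3.5,fy=3,interpolation=cv2.INTER_CUBIC)[:600,:800])
E
```

```text
tall (array([0.64093424, 0.1604482 , 0.04558293]), np.float64(0.0014034135152163063)) [0.09642323 0.09861832 0.10193355] 93
low (array([0.47622412, 0.06088254, 0.04608102]), np.float64(0.0015700005166688624)) [0.06147383 0.06387797 0.06691705] 115
hold knob [ 0.53177381 -0.16067153  0.13004941] 0.13142243231251188 28
 disc z 0.1142704083362394 mid [ 0.53246965 -0.15882952  0.11511005] [0.10008934 0.10427611 0.0083447 ]
hold (array([ 0.53408827, -0.15870836,  0.0376705 ]), np.float64(0.00840358661737086)) [0.1115715  0.11427041 0.1166972 ] 517
closed knob [0.44426866 0.28558351 0.10607608] 0.10724346381935643 20
 disc z 0.09074725869807071 mid [0.44601721 0.28502564 0.09092265] [0.10182203 0.10198623 0.00846842]
closed (array([0.44538261, 0.28713403, 0.03797919]), np.float64(0.008200880523638474)) [0.0873802  0.09074726 0.09347394] 295
tall (array([0.64188515, 0.16106873, 0.04572067]), np.float64(0.0016289842175385802)) [0.09754809 0.09978731 0.10425558] 102
low (array([0.47809336, 0.06217336, 0.04569986]), np.float64(0.0014362398350636837)) [0.06286351 0.06437961 0.06933865] 105
hold knob [ 0.5334854  -0.15886832  0.1305213 ] 0.13208829091417437 43
 disc z 0.11483684843336334 mid [ 0.53321822 -0.15906282  0.11555605] [0.09768336 0.09988519 0.00891288]
hold (array([ 0.53391402, -0.15772509,  0.03663514]), np.float64(0.008191466844682707)) [0.11133617 0.11483685 0.11881507] 853
closed knob [0.4453724  0.2868529  0.10882322] 0.10987873729430638 15
 disc z 0.09152528806580423 mid [0.44614436 0.28632182 0.09335603] [0.09716128 0.09779202 0.00894417]
closed (array([0.44529758, 0.29020603, 0.03585101]), np.float64(0.008028869451608465)) [0.08901434 0.09152529 0.09590596] 348
```

View pics/crop.png

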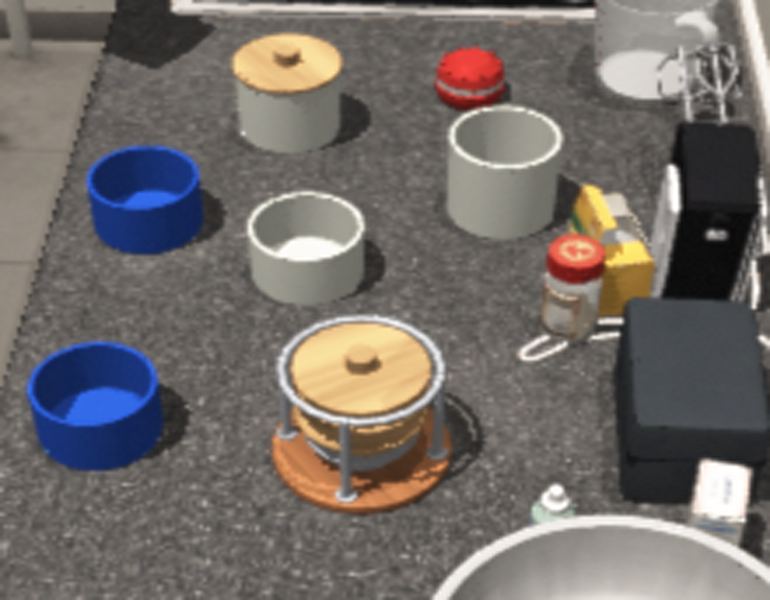

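The close crop confirms the choice: holder with the lid stack, white tall and low canisters open and empty, blue ones left alone. Both views agree to about 2 mm.

```bash
cat >> h.py <<'E'
def delta(*targets):
    st=readout.sense(); M=R.from_quat(st["tool_rot"])
    print("tcp",st["tcp_pos"].round(4),"t",round(float(st["t"]),2),"level turn deg",(M.inv()*R.from_matrix(np.column_stack([v/np.linalg.norm(v) for v in [np.array([*M.as_matrix()[:2,0],0]),np.cross([0,0,-1],np.array([*M.as_matrix()[:2,0],0])),np.array([0,0,-1.])]]))).as_rotvec(degrees=True).round(2))
    for t in targets: print(t,(M.inv().apply(np.array(t)-st["tcp_pos"])*1000).round(1))
E
python3 - <<'E'
from h import *
print([(a,getattr(manip,a)) for a in dir(manip) if a[0]!="_"])
delta((.533,-.159,.22),(.533,-.159,.142))
E
```

```text
[('PlanningError', <class 'station.PlanningError'>), ('tip_extent', 0.025)]
tcp [0.1992 0.5919 0.2555] t 0.15 level turn deg [-0.09 -0.02  0.  ]
(0.533, -0.159, 0.22) [-556.  -605.    36.4]
(0.533, -0.159, 0.142) [-556.1 -604.9  114.4]
```

Emit:
move_arm(
  rows=[
    [0,0,0,-25,-27,0,0.45],
    [0,0,0,-50,-54,0,0.45],
    [0,0,0,-75,-81,0,0.45],
    [0,0,0,-100,-108,0,0.45],
    [0,0,0,-125,-135,0,0.45],
    [0,0,0,-150,-162,0,0.45],
    [0,0,0,-175,-189,0,0.45],
    [0,0,0,-200,-216,0,0.45],
    [0,0,0,-225,-243,0,0.45],
    [0,0,0,-250,-270,0,0.45],
    [0,0,0,-275,-297,0,0.45],
    [0,0,0,-300,-324,0,0.45],
  ],
  squeeze=40,
)

```text
t: 1.15
tcp_pos: [0.3806, 0.1879, 0.2563]
tool_rot: [0.162, 0.987, 0.0, 0.0]
force: [0.6, 0.5, 0.1]
finger_gap: 0.553
gripper_force: 0.0
```

Emit:
move_arm(
  rows=[
    [0,0,0,-25,-27,0,0.45],
    [0,0,0,-50,-54,0,0.45],
    [0,0,0,-75,-81,0,0.45],
    [0,0,0,-100,-108,0,0.45],
    [0,0,0,-125,-135,0,0.45],
    [0,0,0,-150,-162,0,0.45],
    [0,0,0,-175,-189,0,0.45],
    [0,0,0,-200,-216,10,0.45],
    [0,0,0,-225,-243,20,0.45],
    [0,0,0,-256,-281,36,0.45],
    [0,0,0,-256,-281,36,0.45],
    [0,0,0,-256,-281,36,0.45],
  ],
)

```text
t: 2.15
tcp_pos: [0.5338, -0.1613, 0.2188]
tool_rot: [0.164, 0.987, 0.0, -0.001]
force: [0.0, -0.4, 0.6]
finger_gap: 0.549
gripper_force: 0.0
```

Run:
```python
from h import *
delta((.533,-.159,.22),(.533,-.159,.142))
st=readout.sense(); print(st["finger_gap"],st["force"])
s=imaging.snapshot("wrist"); save(s,"pics/w1.png")
print(s["fovy"],s["cx"],s["cy"])
f=200/np.tan(np.radians(s["fovy"])/2)
M=R.from_rotvec(np.ravel(s["rvec"])); C=-M.inv().apply(np.ravel(s["tvec"])); print("cam",C)
for n,p in dict(knob=(.533,-.159,.131),tcp=st["tcp_pos"]).items():
    c=M.apply(np.array(p))+np.ravel(s["tvec"]); th=np.arctan2(np.hypot(*c[:2]),c[2]); print(n,f*th*c[:2]/np.hypot(*c[:2])+[s["cx"],s["cy"]])
```

```text
tcp [ 0.5338 -0.1613  0.2188] t 2.15 level turn deg [-0.01 -0.06  0.  ]
(0.533, -0.159, 0.22) [ 1.5  1.9 -1.2]
(0.533, -0.159, 0.142) [ 1.4  1.9 76.8]
0.5493919750487669 [ 0.01573495 -0.35964075  0.56734945]
65.70646984690485 322.3441041433614 197.06005975661174
cam [ 0.47111153 -0.14033459  0.33624445]
knob [325.49246627 209.83228891]
tcp [323.05949212 274.14384988]
```

View pics/w1.png

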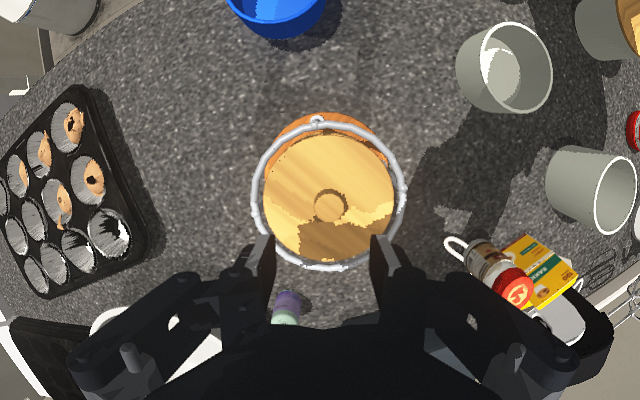

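Wrist view: the knob is at (330,207), against a prediction of (325,210). That is 2–3 mm off, so I'll use the mean of the views, (0.532, -0.158). The descent path is free.

Emit:
move_arm(
  rows=[
    [0,0,0,3,2.5,25,0.5],
    [0,0,0,3,2.5,50,0.5],
    [0,0,0,3,2.5,65,0.5],
    [0,0,0,3,2.5,74,0.5],
    [0,0,0,3,2.5,79,0.5],
    [0,0,0,3,2.5,79,0.5],
    [0,0,0,3,2.5,79,0.85],
    [0,0,0,3,2.5,79,0.85],
    [0,0,0,3,2.5,79,0.85],
    [0,0,0,3,2.5,79,0.85],
    [0,0,0,3,2.5,79,0.85],
    [0,0,0,3,2.5,79,0.85],
  ],
  squeeze=40,
)

```text
t: 3.2
tcp_pos: [0.5316, -0.1553, 0.1417]
tool_rot: [0.162, 0.987, -0.0, 0.001]
force: [0.3, 0.1, 0.3]
finger_gap: 0.232
gripper_force: 39.1
```

Emit:
move_arm(
  rows=[
    [0,0,0,0,0,-8,0.85],
    [0,0,0,0,0,-18,0.85],
    [0,0,0,0,0,-30,0.85],
    [0,0,0,0,0,-45,0.85],
    [0,0,0,0,0,-65,0.85],
    [0,0,0,0,0,-85,0.85],
    [0,0,0,0,0,-85,0.85],
    [0,0,0,0,0,-85,0.85],
  ],
)

```text
t: 3.87
tcp_pos: [0.5318, -0.1555, 0.2278]
tool_rot: [0.162, 0.987, -0.001, 0.002]
force: [0.1, -0.4, -1.6]
finger_gap: 0.233
gripper_force: 39.2
```

```bash
cat >> h.py <<'E'
def heldlid(s,above=.15,rad=.12):
    "wood points near the TCP -> disc centre and tilt"
    t=readout.sense()["tcp_pos"]; p=cloud(s).reshape(-1,3); c=s["img"].reshape(-1,3).astype(int)
    m=(c[:,0]-c[:,2]>40)&(p[:,2]>above)&(np.linalg.norm(p-t,axis=1)<rad); return p[m]
def plane(p):
    g=lambda a:a[0]+a[1]*(p[:,0]-p[:,0].mean())+a[2]*(p[:,1]-p[:,1].mean())-p[:,2]
    return least_squares(g,[p[:,2].mean(),0,0],loss="soft_l1",f_scale=.001).x
E
python3 - <<'E'
from h import *
for n in("scene","side"):
    s=imaging.snapshot(n); save(s,f"pics/l1_{n}.png"); p=heldlid(s); t=readout.sense()["tcp_pos"]
    print(n,len(p),"mid-tcp",((p.max(0)+p.min(0))/2-t).round(4),np.ptp(p,axis=0).round(3),plane(p).round(3))
delta((.6415,.161,.25))
s=readout.sense(); print(s["force"],s["finger_gap"])
a,b=cv2.imread("pics/l1_scene.png"),cv2.imread("pics/l1_side.png")
f=lambda i,x,y:cv2.resize(i[y:y+150,x:x+120],(400,500))
cv2.imwrite("pics/l1.png",np.hstack([f(a,330,130),f(b,270,140)]))
E
```

```text
scene 605 mid-tcp [ 0.0008 -0.004  -0.0286] [0.1   0.101 0.048] [0.198 0.033 0.023]
side 763 mid-tcp [ 0.0013 -0.0065 -0.0078] [0.097 0.097 0.088] [ 0.198 -0.001  0.002]
tcp [ 0.5305 -0.1549  0.2258] t 3.97 level turn deg [ 0.01 -0.09 -0.  ]
(0.6415, 0.161, 0.25) [ -4.4 334.8 -24.2]
[-0.37452801  0.91698242 -1.65866802] 0.23495205866617414
```

View pics/l1.png

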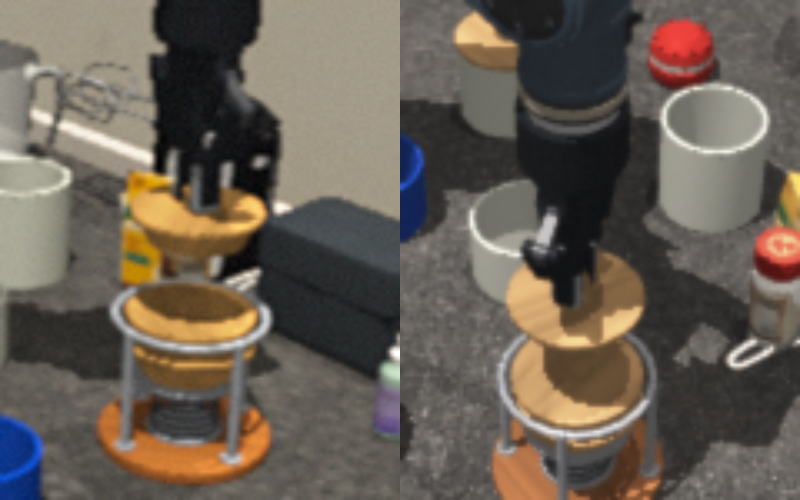

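Both crops show lid_a clear of the ring, held by the knob and level, with lid_b risen in the holder. I'll refine the lid centre relative to the TCP, so the same cameras cancel the calibration error.

```bash
cat >> h.py <<'E'
def disc(n,N=3):
    "centre and tilt of the held lid's disc, relative to TCP"
    for _ in range(N):
        s=imaging.snapshot(n); t=readout.sense()["tcp_pos"]; p=heldlid(s,t[2]-.045,.07)
        q=p[abs(p[:,2]-t[2]+.0285)<.006]; a=plane(q)
        # minimal enclosing circle on robust subset
        q2=q[:,:2]; m=np.median(q2,axis=0); q2=q2[np.hypot(*(q2-m).T)<.06]
        c,r=cv2.minEnclosingCircle((q2*1000).astype(np.float32)); c=np.array(c)/1000
        mid=(np.percentile(q2,.5,axis=0)+np.percentile(q2,99.5,axis=0))/2
        print(n,"tcp",t.round(4),"circle",c.round(4),round(r,1),"mid",mid.round(4),"plane",a.round(3))
E
python3 - <<'E'
from h import *
disc("scene"); disc("side")
delta((.6415,.161,.25))
E
```

```text
scene tcp [ 0.5303 -0.1547  0.2253] circle [ 0.5304 -0.1612] 50.2 mid [ 0.5283 -0.1614] plane [0.197 0.003 0.006]
scene tcp [ 0.5303 -0.1548  0.2251] circle [ 0.5299 -0.1614] 49.9 mid [ 0.5292 -0.1616] plane [0.197 0.002 0.004]
scene tcp [ 0.5305 -0.1548  0.2251] circle [ 0.5296 -0.1604] 49.6 mid [ 0.529 -0.162] plane [0.196 0.    0.005]
side tcp [ 0.5306 -0.1549  0.2252] circle [ 0.5334 -0.1589] 50.6 mid [ 0.5323 -0.1618] plane [ 0.197 -0.009 -0.003]
side tcp [ 0.5307 -0.1549  0.2253] circle [ 0.5334 -0.1591] 49.9 mid [ 0.5324 -0.162 ] plane [ 0.197 -0.006 -0.001]
side tcp [ 0.5309 -0.155   0.2255] circle [ 0.5335 -0.1588] 50.5 mid [ 0.5326 -0.1618] plane [ 0.197 -0.    -0.005]
tcp [ 0.5309 -0.155   0.2255] t 4.27 level turn deg [ 0.01 -0.09 -0.  ]
(0.6415, 0.161, 0.25) [ -3.9 334.8 -24.4]
```

Emit:
move_arm(
  rows=[
    [0,0,0,0,15,0,0.85],
    [0,0,0,0,45,0,0.85],
    [0,0,0,0,80,0,0.85],
    [0,0,0,0,115,0,0.85],
    [0,0,0,0,150,0,0.85],
    [0,0,0,0,185,0,0.85],
    [0,0,0,0,220,0,0.85],
    [0,0,0,0,255,0,0.85],
    [0,0,0,-1,290,0,0.85],
    [0,0,0,-1,315,0,0.85],
    [0,0,0,-1.5,332,0,0.85],
    [0,0,0,-1.5,339,0,0.85],
  ],
)

```text
t: 5.27
tcp_pos: [0.6412, 0.1685, 0.2256]
tool_rot: [0.16, 0.987, 0.0, -0.0]
force: [0.9, -0.9, -0.7]
finger_gap: 0.235
gripper_force: 39.3
```

Emit:
move_arm(
  rows=[
    [0,0,0,0,0,10,0.85],
    [0,0,0,0,0,25,0.85],
    [0,0,0,0,0,40,0.85],
    [0,0,0,0,0,46,0.85],
    [0,0,0,0,0,46,0.85],
    [0,0,0,0,0,46,0.85],
    [0,0,0,0,0,46,0.85],
  ],
)

```text
t: 5.85
tcp_pos: [0.6414, 0.1649, 0.181]
tool_rot: [0.162, 0.987, 0.0, 0.001]
force: [0.2, -0.4, -0.6]
finger_gap: 0.235
gripper_force: 39.3
```

Run:
```python
from h import *
disc("scene",2); disc("side",2)
for n in("scene","side"):
    s=imaging.snapshot(n); p=cloud(s).reshape(-1,3); c=s["img"].reshape(-1,3).astype(int)
    for k,(x,y) in dict(tall=(.6415,.161),low=(.477,.0615)).items():
        m=(abs(c[:,0]-c[:,2])<35)&(c.mean(1)>70)&(np.hypot(p[:,0]-x,p[:,1]-y)<.06)&(p[:,2]>.03)&(p[:,2]<.095 if k=="tall" else p[:,2]<.06)
        q=p[m]; g=lambda a:np.hypot(q[:,0]-a[0],q[:,1]-a[1])-.048
        print(n,k,"wall fit",least_squares(g,[x,y],loss="soft_l1",f_scale=.002).x.round(4),len(q))
    save(s,f"pics/p1_{n}.png")
a,b=cv2.imread("pics/p1_scene.png"),cv2.imread("pics/p1_side.png")
f=lambda i,x,y:cv2.resize(i[y:y+130,x:x+100],(400,520),interpolation=cv2.INTER_CUBIC)
cv2.imwrite("pics/p1.png",np.hstack([f(a,285,110),f(b,315,100)]))
print(readout.sense()["force"])
```

```text
scene tcp [0.6415 0.1651 0.1813] circle [0.6414 0.1573] 49.2 mid [0.6407 0.1566] plane [0.152 0.006 0.008]
scene tcp [0.6415 0.1653 0.1814] circle [0.6406 0.1565] 49.3 mid [0.6412 0.156 ] plane [ 0.153  0.007 -0.005]
side tcp [0.6414 0.1654 0.1814] circle [0.6446 0.16  ] 51.0 mid [0.6438 0.1564] plane [ 0.153 -0.002 -0.003]
side tcp [0.6413 0.1655 0.1813] circle [0.6445 0.1605] 50.9 mid [0.6436 0.1566] plane [ 0.153 -0.     0.002]
scene tall wall fit [0.6425 0.1612] 752
scene low wall fit [0.4769 0.0613] 567
side tall wall fit [0.6422 0.162 ] 740
side low wall fit [0.4775 0.0622] 457
[ 0.12667529 -0.36466976 -0.66571856]
```

View pics/p1.png

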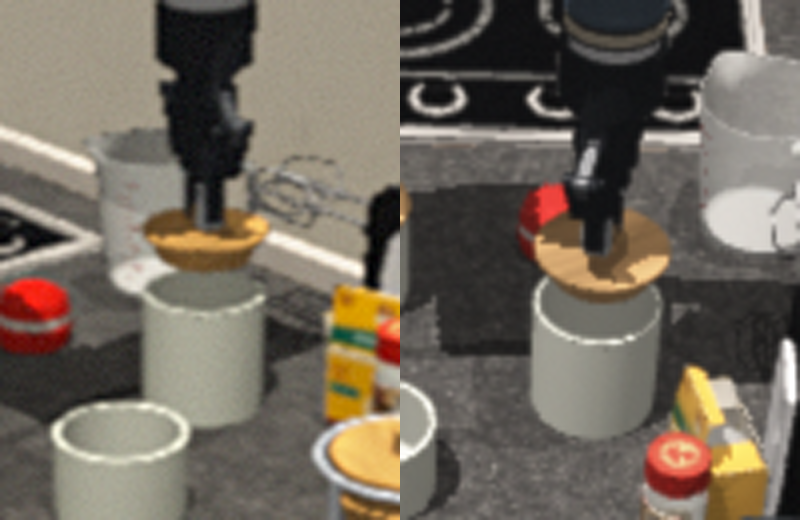

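The lid hovers centred over the tall canister to within about 3 mm. I'll nudge it (2, 2) mm and lower it.

Emit:
move_arm(
  rows=[
    [0,0,0,2,2,6,0.85],
    [0,0,0,2,2,14,0.85],
    [0,0,0,2,2,20,0.85],
    [0,0,0,2,2,26,0.85],
    [0,0,0,2,2,32,0.85],
    [0,0,0,2,2,38,0.85],
    [0,0,0,2,2,41,0.85],
    [0,0,0,2,2,43,0.85],
    [0,0,0,2,2,43,0.85],
  ],
)

```text
t: 6.9
tcp_pos: [0.6394, 0.1681, 0.1367]
tool_rot: [0.162, 0.987, -0.0, -0.0]
force: [0.4, -0.6, -0.9]
finger_gap: 0.233
gripper_force: 39.3
```

Free descent with no contact; the remaining gap is about 2 mm.

Emit:
move_arm(
  rows=[
    [0,0,0,0,0,1,0.85],
    [0,0,0,0,0,2,0.85],
    [0,0,0,0,0,2.5,0.85],
    [0,0,0,0,0,2.5,0.85],
  ],
)

```text
t: 7.23
tcp_pos: [0.6396, 0.1682, 0.135]
tool_rot: [0.162, 0.987, 0.0, 0.0]
force: [0.7, -0.2, -1.1]
finger_gap: 0.233
gripper_force: 39.3
```

Emit:
move_arm(
  rows=[
    [0,0,0,0,0,1,0.85],
    [0,0,0,0,0,2,0.85],
    [0,0,0,0,0,2,0.85],
  ],
)

```text
t: 7.48
tcp_pos: [0.6398, 0.1682, 0.134]
tool_rot: [0.162, 0.987, 0.0, 0.0]
force: [-2.0, -1.4, 4.0]
finger_gap: 0.233
gripper_force: 39.9
```

Contact (4 N up) came at the expected height, so the lid is seated on the rim. Release and rise.

Emit:
move_arm(
  rows=[
    [0,0,0,0,0,0,0.6],
    [0,0,0,0,0,0,0.5],
    [0,0,0,0,0,0,0.5],
    [0,0,0,0,0,0,0.5],
    [0,0,0,0,0,-10,0.5],
    [0,0,0,0,0,-30,0.5],
    [0,0,0,0,0,-60,0.5],
    [0,0,0,0,0,-90,0.5],
    [0,0,0,0,-30,-90,0.5],
    [0,0,0,0,-60,-90,0.5],
    [0,0,0,0,-95,-90,0.5],
    [0,0,0,0,-130,-90,0.5],
  ],
)

```text
t: 8.48
tcp_pos: [0.5978, 0.0442, 0.2239]
tool_rot: [0.161, 0.987, -0.0, 0.001]
force: [0.7, -0.0, -0.2]
finger_gap: 0.499
gripper_force: 0.0
```

Run:
```python
from h import *
for n in("scene","side"):
    s=imaging.snapshot(n); P=cloud(s).reshape(-1,3); c=s["img"].reshape(-1,3).astype(int); w=(c[:,0]-c[:,2]>40)
    for k,(x,y,z) in dict(tall=(.6415,.161,.106),hold=(.532,-.159,.115)).items():
        q=P[w&(np.hypot(P[:,0]-x,P[:,1]-y)<.06)&(abs(P[:,2]-z)<.007)]; a=plane(q)
        C,r=cv2.minEnclosingCircle((q[:,:2]*1000).astype(np.float32))
        kn=P[w&(np.hypot(P[:,0]-x,P[:,1]-y)<.03)&(P[:,2]>z+.010)&(P[:,2]<z+.03)]
        print(n,k,"plane",a.round(4),"circ",np.round(C,1),round(r,1),len(q),"knob",np.median(kn,axis=0).round(4),kn[:,2].max().round(4),len(kn))
delta((.532,-.155,.22))
```

```text
scene tall plane [0.1055 0.0087 0.0025] circ [642.4 160.4] 55.1 292 knob [0.6386 0.1608 0.1211] 0.1241 24
scene hold plane [0.1151 0.0017 0.0014] circ [ 533.  -156.3] 55.4 555 knob [ 0.5303 -0.1619  0.1303] 0.1327 39
side tall plane [ 0.106   0.0026 -0.0025] circ [642.1 165.1] 53.8 455 knob [0.6412 0.1628 0.1209] 0.1251 37
side hold plane [ 0.1156  0.0036 -0.0019] circ [ 530.5 -157.4] 53.9 914 knob [ 0.5339 -0.1602  0.1311] 0.1358 57
tcp [0.5968 0.0408 0.2236] t 8.58 level turn deg [-0.11 -0.03  0.  ]
(0.532, -0.155, 0.22) [  -2.1 -206.2    4. ]
```

lid_a sits level at 0.106 m on the tall canister, and lid_b has risen to the same place as lid_a was. Back to the holder.

Emit:
move_arm(
  rows=[
    [0,0,0,-1,-30,2,0.5],
    [0,0,0,-2,-65,2,0.5],
    [0,0,0,-2,-100,2,0.5],
    [0,0,0,-2,-140,2,0.5],
    [0,0,0,-2,-175,2,0.5],
    [0,0,0,-2,-197,2,0.5],
    [0,0,0,-2,-207,2,0.5],
    [0,0,0,-2,-207,2,0.5],
    [0,0,0,-2,-207,2,0.5],
  ],
)

```text
t: 9.33
tcp_pos: [0.5343, -0.1513, 0.2211]
tool_rot: [0.162, 0.987, 0.0, 0.0]
force: [-0.3, -0.0, -0.2]
finger_gap: 0.502
gripper_force: 0.0
```

Run:
```python
from h import *
delta((.532,-.156,.1415))
```

```text
tcp [ 0.5343 -0.1513  0.2211] t 9.33 level turn deg [0.05 0.02 0.  ]
(0.532, -0.156, 0.1415) [ 0.7 -5.3 79.6]
```

Emit:
move_arm(
  rows=[
    [0,0,0,0.5,-4,25,0.5],
    [0,0,0,0.5,-4,50,0.5],
    [0,0,0,0.5,-4,65,0.5],
    [0,0,0,0.5,-4,74,0.5],
    [0,0,0,0.5,-4,79.5,0.5],
    [0,0,0,0.5,-4,79.5,0.5],
    [0,0,0,0.5,-4,79.5,0.85],
    [0,0,0,0.5,-4,79.5,0.85],
    [0,0,0,0.5,-4,79.5,0.85],
    [0,0,0,0.5,-4,79.5,0.85],
    [0,0,0,0.5,-4,79.5,0.85],
    [0,0,0,0.5,-4,79.5,0.85],
  ],
  squeeze=40,
)

```text
t: 10.33
tcp_pos: [0.5326, -0.1557, 0.1418]
tool_rot: [0.162, 0.987, -0.0, 0.001]
force: [1.2, 0.0, 0.1]
finger_gap: 0.238
gripper_force: 39.1
```

Emit:
move_arm(
  rows=[
    [0,0,0,0,0,-8,0.85],
    [0,0,0,0,0,-18,0.85],
    [0,0,0,0,0,-30,0.85],
    [0,0,0,0,0,-45,0.85],
    [0,0,0,0,0,-65,0.85],
    [0,0,0,0,0,-85,0.85],
    [0,0,0,0,0,-85,0.85],
    [0,0,0,0,0,-85,0.85],
  ],
)

```text
t: 11.0
tcp_pos: [0.5327, -0.1558, 0.2279]
tool_rot: [0.162, 0.987, -0.001, 0.002]
force: [0.5, -0.6, -1.6]
finger_gap: 0.234
gripper_force: 39.2
```

Run:
```python
from h import *
disc("scene",2); disc("side",2); delta((.477,.0615,.225)); print(readout.sense()["force"])
```

```text
scene tcp [ 0.5319 -0.1554  0.2267] circle [ 0.5314 -0.1615] 50.0 mid [ 0.5303 -0.1616] plane [0.2   0.008 0.005]
scene tcp [ 0.5314 -0.1552  0.2259] circle [ 0.5299 -0.1603] 50.7 mid [ 0.5299 -0.1616] plane [0.199 0.006 0.003]
side tcp [ 0.5313 -0.1551  0.2254] circle [ 0.5324 -0.1585] 50.4 mid [ 0.5323 -0.1624] plane [ 0.199 -0.006 -0.001]
side tcp [ 0.5313 -0.1551  0.2252] circle [ 0.5329 -0.1586] 50.4 mid [ 0.5323 -0.1629] plane [ 0.199 -0.004  0.002]
tcp [ 0.5313 -0.1551  0.2252] t 11.2 level turn deg [ 0.02 -0.15 -0.  ]
(0.477, 0.0615, 0.225) [120.6 187.9   0.6]
[-0.78263854  0.14786547 -0.50648637]
```

Emit:
move_arm(
  rows=[
    [0,0,0,8,13,0,0.85],
    [0,0,0,25,39,0,0.85],
    [0,0,0,43,67,0,0.85],
    [0,0,0,61,95,0,0.85],
    [0,0,0,79,123,0,0.85],
    [0,0,0,97,151,0,0.85],
    [0,0,0,112,175,0,0.85],
    [0,0,0,121,189,10,0.85],
    [0,0,0,123.5,193,35,0.85],
    [0,0,0,123.5,193,65,0.85],
    [0,0,0,123.5,193,85,0.85],
    [0,0,0,123.5,193,93,0.85],
  ],
)

```text
t: 12.2
tcp_pos: [0.4738, 0.068, 0.1305]
tool_rot: [0.161, 0.987, -0.0, -0.004]
force: [-0.6, 0.6, -0.6]
finger_gap: 0.238
gripper_force: 39.2
```

Emit:
move_arm(
  rows=[
    [0,0,0,0,0,0,0.85],
    [0,0,0,0,0,0,0.85],
    [0,0,0,0,0,0,0.85],
  ],
)

```text
t: 12.45
tcp_pos: [0.4774, 0.0669, 0.1341]
tool_rot: [0.162, 0.987, 0.0, 0.001]
force: [-0.0, -0.0, -1.3]
finger_gap: 0.234
gripper_force: 39.2
```

Run:
```python
from h import *
disc("scene",2); disc("side",2); delta((.477,.0615,.097)); print(readout.sense()["force"])
a=imaging.snapshot("scene")["img"][...,::-1];b=imaging.snapshot("side")["img"][...,::-1]
f=lambda i,x,y:cv2.resize(i[y:y+130,x:x+100],(400,520),interpolation=cv2.INTER_CUBIC)
cv2.imwrite("pics/p2.png",np.hstack([f(a,265,140),f(b,260,120)]))
```

```text
scene tcp [0.4776 0.0668 0.1344] circle [0.477  0.0615] 50.7 mid [0.4761 0.0608] plane [0.107 0.01  0.005]
scene tcp [0.4776 0.0667 0.1345] circle [0.4767 0.0605] 50.1 mid [0.4764 0.06  ] plane [0.107 0.006 0.006]
side tcp [0.4775 0.0667 0.1344] circle [0.4803 0.0619] 51.0 mid [0.479  0.0586] plane [ 0.107  0.001 -0.004]
side tcp [0.4774 0.0667 0.1343] circle [0.4799 0.062 ] 51.0 mid [0.4791 0.0597] plane [ 0.108 -0.002 -0.006]
tcp [0.4774 0.0667 0.1343] t 12.65 level turn deg [0.03 0.13 0.  ]
(0.477, 0.0615, 0.097) [-1.2 -5.1 37.3]
[-0.1588638  -0.2738634  -1.61488833]
```

View pics/p2.png

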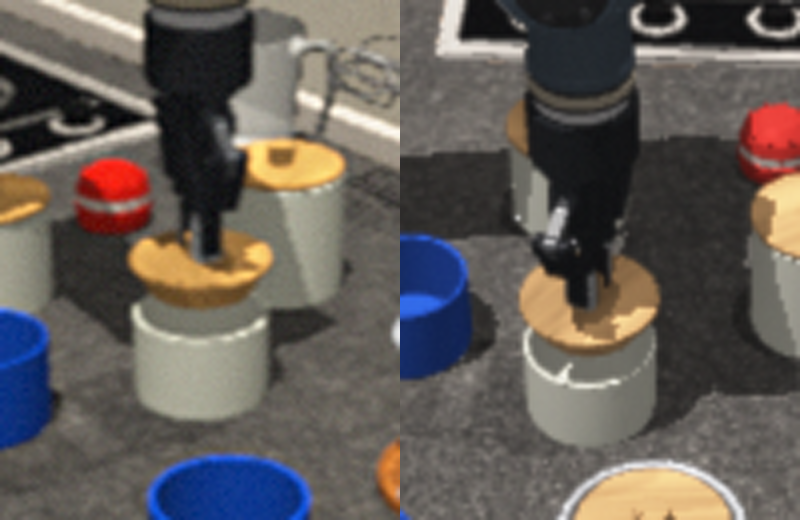

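The lid hovers centred over the low white canister, with the tall one closed beside it. Nudge 1 mm and lower 36 mm.

Emit:
move_arm(
  rows=[
    [0,0,0,1,0,6,0.85],
    [0,0,0,1,0,12,0.85],
    [0,0,0,1,0,18,0.85],
    [0,0,0,1,0,24,0.85],
    [0,0,0,1,0,29,0.85],
    [0,0,0,1,0,32,0.85],
    [0,0,0,1,0,33,0.85],
    [0,0,0,1,0,33,0.85],
  ],
)

```text
t: 13.42
tcp_pos: [0.4756, 0.0672, 0.0998]
tool_rot: [0.162, 0.987, -0.0, -0.0]
force: [0.6, -0.8, -1.4]
finger_gap: 0.234
gripper_force: 39.3
```

Emit:
move_arm(
  rows=[
    [0,0,0,0,0,1,0.85],
    [0,0,0,0,0,1.5,0.85],
    [0,0,0,0,0,1.5,0.85],
  ],
)

```text
t: 13.67
tcp_pos: [0.4759, 0.0672, 0.0989]
tool_rot: [0.162, 0.987, 0.0, 0.0]
force: [-0.2, -0.4, -1.3]
finger_gap: 0.237
gripper_force: 39.3
```

Emit:
move_arm(
  rows=[
    [0,0,0,0,0,1,0.85],
    [0,0,0,0,0,1.5,0.85],
    [0,0,0,0,0,1.5,0.85],
  ],
)

```text
t: 13.92
tcp_pos: [0.476, 0.0671, 0.0977]
tool_rot: [0.162, 0.987, 0.0, 0.0]
force: [0.3, -1.0, 2.5]
finger_gap: 0.237
gripper_force: 39.7
```

Contact at the expected height. Release and retreat.

Emit:
move_arm(
  rows=[
    [0,0,0,0,0,0.5,0.85],
    [0,0,0,0,0,0.5,0.6],
    [0,0,0,0,0,0,0.5],
    [0,0,0,0,0,0,0.5],
    [0,0,0,0,0,0,0.5],
    [0,0,0,0,0,-10,0.5],
    [0,0,0,0,0,-30,0.5],
    [0,0,0,0,0,-60,0.5],
    [0,0,0,0,0,-95,0.5],
    [0,0,0,0,0,-130,0.5],
    [0,0,0,0,0,-160,0.5],
    [0,0,0,0,0,-160,0.5],
  ],
)

```text
t: 14.92
tcp_pos: [0.4792, 0.067, 0.2629]
tool_rot: [0.162, 0.987, 0.0, 0.006]
force: [0.9, 0.4, -0.0]
finger_gap: 0.495
gripper_force: 0.0
```

Emit:
move_arm(
  rows=[
    [0,0,0,0,-30,0,0.5],
    [0,0,0,0,-60,0,0.5],
    [0,0,0,0,-90,0,0.5],
    [0,0,0,0,-105,0,0.5],
    [0,0,0,0,-105,0,0.5],
  ],
)

```text
t: 15.33
tcp_pos: [0.4412, -0.0344, 0.2566]
tool_rot: [0.163, 0.987, -0.0, -0.001]
force: [0.4, 0.9, -0.5]
finger_gap: 0.499
gripper_force: 0.0
```

```bash
python3 - <<'E'
from h import *
for n in("scene","side"):
    s=imaging.snapshot(n); save(s,f"pics/end_{n}.png"); P=cloud(s).reshape(-1,3); c=s["img"].reshape(-1,3).astype(int); w=(c[:,0]-c[:,2]>40)
    for k,(x,y,z) in dict(tall=(.6415,.161,.106),low=(.477,.0615,.071),hold=(.532,-.159,.115)).items():
        q=P[w&(np.hypot(P[:,0]-x,P[:,1]-y)<.06)&(abs(P[:,2]-z)<.007)]
        print(n,k,plane(q).round(4),len(q),((q.max(0)+q.min(0))/2).round(4))
E
python3 -c "
import cv2,numpy as np
a,b=[cv2.imread(f'pics/end_{n}.png') for n in('scene','side')]
cv2.imwrite('pics/end.png',np.hstack([cv2.resize(a[130:300,230:430],(400,340)),cv2.resize(b[120:320,230:430],(400,340))]))"
```

```text
scene tall [0.1055 0.0042 0.0097] 289 [0.6396 0.1618 0.1059]
scene low [0.0704 0.0069 0.0026] 415 [0.4747 0.0649 0.0707]
scene hold [0.116  0.0055 0.0012] 550 [ 0.5352 -0.1569  0.1156]
side tall [ 0.1059  0.0014 -0.0046] 541 [0.6421 0.1657 0.1064]
side low [0.0709 0.0067 0.0002] 601 [0.4765 0.0651 0.0713]
side hold [ 0.1166 -0.002  -0.0067] 903 [ 0.533  -0.1567  0.1155]
```

View pics/end.png

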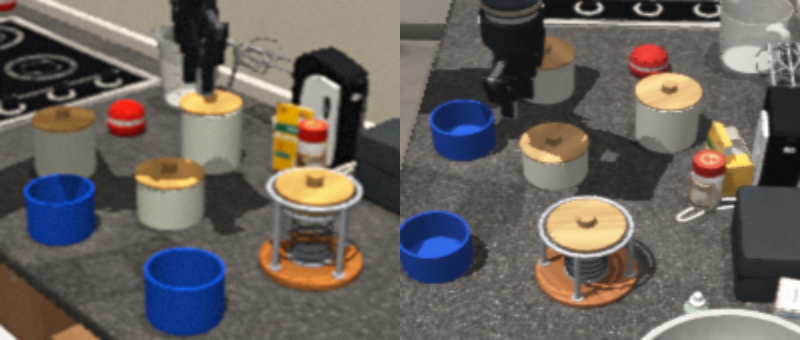

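Both canisters are closed with level lids (disc tops at 0.106 and 0.071 m), lid_c is in the holder, the canisters are upright and the arm is clear.

```bash
python3 -c "
from station import order
print(order.sign_off())"
```

```text
the job is handed in; nothing more can be done
None
```

I closed both canisters, lid_a on the tall one and lid_b on the low one. Both lids measure level and seated at rim height, lid_c is still in the holder, and the job was handed in at about 15 s.

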